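# Switch the ball sorter to the empty tray and release the queue

### The job

The grey tray of the ball sorter is full. Press down the raised end of the yellow seesaw gate (on the robot's left) so that it rocks right over its pivot to the other chute, and only then push the red stop slide fully open by its knob, to the robot's left away from the feed lane, so that all four waiting orange balls run down into the blue tray. Do not touch the balls, leave both trays in their places, and disturb nothing else on the desk.

Things in the scene. Friction and masses are not known exactly. Their poses are not given: they have to be found in the camera images.
- sorter: Ball sorter fixed on the desk, grey base plate 260 (x) x 460 (y) x 12 mm. Origin: centre of the plate's underside; x to its rear (away from the robot), y to its left, z up. Figures (x, y, z) below are mm in this sorter frame. Fixed chutes at x -50, y +/-86 to 140 lead from the gate's ends to the trays.
- gate (a joint): Seesaw gate, rad: yellow trough 170 mm long along y, pivoted at (-50, 0, 88) about the sorter's x. Start about +0.30: left end up, feeds the right chute. -0.30: left end down, feeds the left chute. Stops at both. A brass weight (28 mm wide, top z 134) at (-95, 0) makes it over-centre: past level (0) it falls to the far stop and stays. Needs under 2 N at a pad.
- gate_left_pad (a point): Centre of the top face of the black press pad on the left end of the gate, 50 (x) x 40 (y) mm, in front of the trough; sorter frame about (-95, 63, 126) when up, (-95, 74, 84) when down.
- gate_right_pad (a point): Centre of the top face of the matching black press pad on the right end of the gate, about (-95, -74, 84) when down, (-95, -63, 126) when up.
- stop (a joint): Red stop slide, m. About 0: closed, its blade across the feed lane holds the balls. It slides to the sorter's left (+y) to its end at 0.040, fully open; the lane is clear from about 0.025. Friction about 1.5 N, no spring: it stays where it is left.
- stop_knob (a point): On the axis of the stop's upright round red knob, 13 mm under its top: (-15, 77 + travel, 139). Knob 16 mm diameter, z 123 to 152. A flat red arm (top z 123) joins it to the blade, along y. Between the lane's outer wall (y 15) and the knob (near face y 69 when closed) 54 mm is free above the arm for a fingertip to push the knob to +y.
- tray_left_floor (a point): Centre of the inner floor of the empty blue tray under the left chute: tray 90 (x) x 85 (y) mm outside, 34 mm high, walls and floor 4 mm, an 8 mm high ridge along its floor to spread the balls, loose on the base plate. Sorter frame (-50, 172, 16).
- tray_right: Grey tray of the same size, full of orange balls, under the right chute. Origin: centre of its underside; sorter frame (-50, -172, 12).
- lane_mouth (a point): Middle of the floor at the lower end of the aluminium feed lane: (-34, 0, 118), above the middle of the gate. The lane, 22 mm wide inside, 29 outside, y = 0, rises from here to the rear with slope 0.15 rad, walls 14 mm above its floor; lane and balls reach up to z 158.
- ball0_center (a point): Centre of orange ball 0 (20 mm diameter, about 25 g), first in the queue in the feed lane behind the stop at the start. Once released it rolls by itself through the gate into a tray within about 2 s.
- ball1_center (a point): Centre of orange ball 1 (20 mm diameter, about 25 g), second in the queue in the feed lane behind the stop at the start. Once released it rolls by itself through the gate into a tray within about 2 s.
- ball2_center (a point): Centre of orange ball 2 (20 mm diameter, about 25 g), third in the queue in the feed lane behind the stop at the start. Once released it rolls by itself through the gate into a tray within about 2 s.
- ball3_center (a point): Centre of orange ball 3 (20 mm diameter, about 25 g), last in the queue in the feed lane behind the stop at the start. Once released it rolls by itself through the gate into a tray within about 2 s.
- vial: Bystander: amber vial with a white cap, 28 mm diameter, 55 mm tall, standing on the rear right of the sorter's base plate. Origin: centre of its underside.
- jar: Bystander: small glass jar with a green lid, 44 mm diameter, 50 mm tall, standing on the rear left of the base plate. Origin: centre of its underside.
- pen_cup: Bystander: black pen cup, 72 mm diameter, 95 mm tall, pens up to about 155 mm, on the desk to the robot's left. Origin: centre of its underside.
- highlighter: Bystander: pink highlighter standing on end, 30 mm diameter, 98 mm tall, on the desk to the robot's left. Origin: centre of its underside.
- notebook: Bystander: white notebook 210 x 150 x 10 mm lying on the desk to the robot's right. Origin: centre of its underside.
- pen: Bystander: blue pen 132 mm long lying on the notebook. Origin: centre of its underside.
- mug: Bystander: white mug, 80 mm diameter, 90 mm tall, on the desk to the robot's right. Origin: centre of its underside.

How it is judged:
By the outcome, as a careful person would: the job done as asked, in the order asked, and still so for the second after the job is handed in, with the robot touching nothing.
It also fails if it takes over 40 s, if anything falls off the work surface, if the arm or the gripper's body presses on something with over 40 N, if the wrist force passes 120 N, or if a joint passes its speed limit or range.

### The arm

A 7-joint arm with a two-finger parallel gripper is mounted at the origin on the work surface. World frame = base frame: x ahead of the robot, y to its left, z up, the work surface at z = 0. Lengths are in m, angles in rad, forces in N, time in s.
With the tool pointing down it reaches from about 0.4 to 0.875 m from the base axis. Payload 19.3 kg.
Tool frame: the origin (TCP) lies at the very end of the fingers, on their centre line; the grasp point (between the pads) lies 19 mm behind it; z points along the fingers, x is the direction in which the jaws open and shut, and the axes are right-handed (so a half turn about z gives the same grasp; the last joint's range is limited). The gripper opens to 85 mm and grips with 20 to 120 N. Pads are 22 mm wide; open, the fingers measure 114 mm over their backs; the gripper's body (76 mm by 85 mm) begins 54 mm behind the grasp point. The pads swing forward as they close: fully open they stand 13 mm farther back than shut.
Start: joints at [-0.07, 0.521, -0.036, 1.599, 0.021, 1.021, -0.113], TCP at [0.625, -0, 0.231] pointing down, gripper open.
Joint ranges: [-2.91, 2.91], [-0.3, 2.13], [-1.5, 1.42], [0.17, 2.43], [-1.26, 4.41], [0.16, 1.93], [-2.52, 2.52]. Speed limits (rad/s): [1.89, 1.89, 2.39, 2.39, 3.01, 3.01, 3.01].

### API

Orientations are given as [roll, pitch, yaw] about the fixed x, y, z axes, in that order (R = Rz(yaw) Ry(pitch) Rx(roll)).
In Python, from workcell import bot gives the robot as it stands.
- The arm moves only by the tool jog_arm, never from a script. Its argument "increments" is a list of rows, each an object of numbers: "wx", "wy", "wz": the turn, a rotation vector about the tool's x, y, z in degrees; "x", "y", "z": the shift along the tool's x, y, z in cm; "claw": the opening in per cent of the stroke, from 0 (shut) to 100 (fully open). A call has 1 to 10 rows; each row is the pose to reach, as a shift and turn from the pose measured when the call began, along the tool's axes at that moment; what a row does not reach only later rows make up. A row lasts 1/8 s, in which the tool goes at most 62.5 mm and 10.7 degrees, less where a joint would pass 70% of its speed; a pose out of reach is approached as far as the arm can. A call with a gripper value outside its range is refused whole. The fingers move at their own pace and stop on an object; "squeeze" is the grip in N (left out, the last holds). Time passes only in rows, so rows that repeat a pose let the fingers close. It gives the time, the measured TCP pose, the force and the opening at its end, in the units of the state.
- bot.observe(): the state, without advancing time (a new reading comes with each control period).
- bot.grab_frame(name): name is "scene" or "side" or "wrist"; returns a dict with "pixels" (420x560x3 uint8, red, green, blue), "fov_y" (degrees; the focal length in pixels is half the picture's height over the tangent of half this angle, whatever the lens; pixels are square), "cx", "cy" (the principal point, pixels), "origin" and "orientation" of the camera in the world. Camera axes: x right, y down, z forward; pixel columns grow to the right and rows downward; lengths in m; the calibration is good to about 2 mm. A picture is of the moment at which its call begins. There is no depth.
- bot.job_done(): hands the job in, once; it reports no verdict.
The state is a dict: "clock": time; "qpos": joint angles; "qd": joint speeds; "joint_efforts": joint torques, N m; "position": TCP position; "tool_rot": TCP orientation; "force": force on the tool from outside, world axes, zero at the start; "moment": the same for the moment, N m; "grip_width": finger opening in m.
Only numpy, scipy, OpenCV 4.12 (cv2) and the standard library are available. Lean on these libraries where they do the work, as an engineer would, in place of code of your own. Each camera call takes 0.05 s, during which the arm holds its last target.

## Working session

There is one attempt and no reset: what is moved stays moved. The work goes in short steps, Python scripts to look and compute and a tool call to move; the robot and the scene stay as the last step left them, time stands still between calls to the robot, and variables do not carry over. Pictures are saved under pics/ and viewed, and the job is handed in when it is done.

Besides the shell and the picture viewer there is one more tool, called after ">>>" as name(argument=value, ...), one argument or row to a line, values as JSON. jog_arm: Moves the arm, as the interface text tells. Its arguments: {"type":"object","properties":{"increments":{"type":"array","items":{"type":"object","properties":{"wx":{"type":"number"},"wy":{"type":"number"},"wz":{"type":"number"},"x":{"type":"number"},"y":{"type":"number"},"z":{"type":"number"},"claw":{"type":"number"}}}},"squeeze":{"type":"number"}},"required":["increments"]}

```bash
mkdir -p pics; ls; cat > h.py <<'E'
import numpy as np,cv2
from workcell import bot
from scipy.spatial.transform import Rotation as R
def grab(n,fn):
    f=bot.grab_frame(n); cv2.imwrite('pics/'+fn,f['pixels'][:,:,::-1]); return f
E
python3 - <<'E'
from h import *
print(bot.observe())
for n in ['scene','side','wrist']:
    f=grab(n,n+'0.png'); print(n,{k:v for k,v in f.items() if k!='pixels'})
E
```

```text
pics
{'clock': 0.0, 'qpos': array([-0.07019486,  0.52202838, -0.03629881,  1.59999152,  0.02120583,
        1.02110087, -0.11282597]), 'qd': array([ 0.0006513 , -0.00015714,  0.00039399,  0.00027512, -0.00062538,
        0.00015131,  0.00021874]), 'joint_efforts': array([-4.24098413e-03, -9.27110124e+01,  1.97758444e+00, -3.69928443e+01,
        1.76317629e-02,  8.19846697e-03, -6.58496788e-05]), 'position': array([ 6.24667452e-01, -5.82309948e-05,  2.30723009e-01]), 'tool_rot': array([ 3.14149203e+00,  1.13865455e-03, -6.31922359e-05]), 'force': array([0.40266923, 0.58316143, 0.0034351 ]), 'moment': array([-0.01192504, -0.06244232, -0.01056232]), 'grip_width': 0.08537114724200444}
scene {'fov_y': 57.63988750433538, 'cx': 278.5408129967533, 'cy': 212.71064784759076, 'origin': array([ 1.10458723, -0.50135573,  0.90000283]), 'orientation': array([-2.39999354,  0.01872267,  0.83833808])}
side {'fov_y': 47.880210899860046, 'cx': 279.97497758396645, 'cy': 209.75956742612604, 'origin': array([ 0.01653329, -1.02962104,  0.83612221]), 'orientation': array([-2.13755264,  0.0153129 , -0.50387889])}
wrist {'fov_y': 64.17545277128785, 'cx': 277.1550894303975, 'cy': 208.57997959452499, 'origin': array([0.62550232, 0.07540585, 0.37387237]), 'orientation': array([2.83852660e+00, 1.34487506e-03, 2.53821222e-04])}
```

View pics/scene0.png

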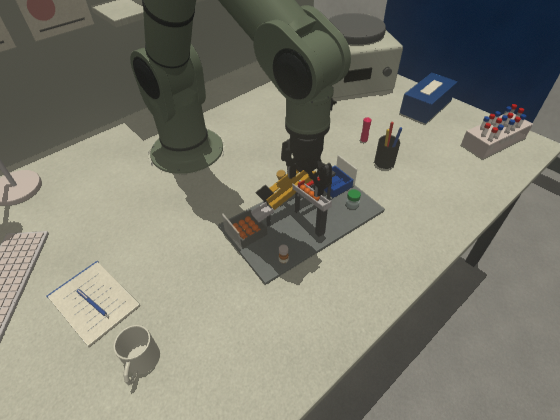

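View pics/side0.png

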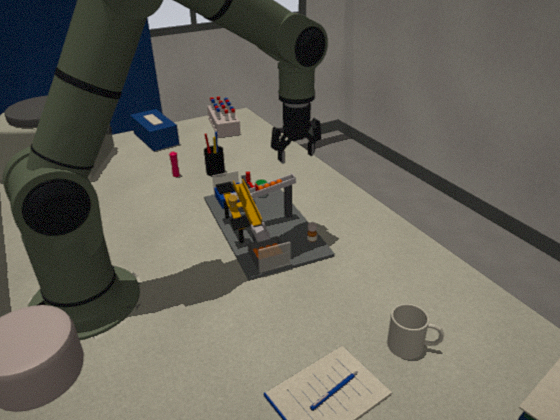

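View pics/wrist0.png

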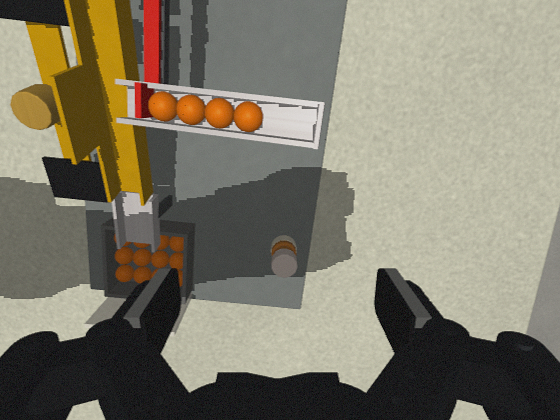

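The wrist view shows the lane with balls at (162,106)–(248,117), the blade at (141,100), the right pad at (75,178), the weight top at (33,106), the plate's rear-right corner at (301,308) and the vial at (284,255).

```bash
cat >> h.py <<'E'
def ray(f,u,v):
    F=f['pixels'].shape[0]/2/np.tan(np.radians(f['fov_y']/2))
    d=R.from_euler('xyz',f['orientation']).as_matrix()@np.array([(u-f['cx'])/F,(v-f['cy'])/F,1.])
    return f['origin'],d
def onz(f,u,v,z):
    o,d=ray(f,u,v); return o+d*(z-o[2])/d[2]
def proj(f,P):
    F=f['pixels'].shape[0]/2/np.tan(np.radians(f['fov_y']/2))
    c=(np.asarray(P)-f['origin'])@R.from_euler('xyz',f['orientation']).as_matrix()
    return c[...,:2]/c[...,2:]*F+[f['cx'],f['cy']]
E
python3 - <<'E'
from h import *
f=grab('wrist','w1.png')
for n,u,v,z in [('rr',301,308,.012),('edge',345,0,.012),('b0',162,106,.134),('b3',248,117,.143),('weight',38,106,.134)]: print(n,onz(f,u,v,z).round(4))
for n in ['scene','side']:
    f=grab(n,'x.png'); a=f['pixels']
    if n=='scene': c=a[140:290,200:400]
    else: c=a[120:290,140:360]
    cv2.imwrite('pics/'+n+'z.png',cv2.resize(c[:,:,::-1],None,fx=3.6,fy=3.5,interpolation=cv2.INTER_CUBIC))
E
```

```text
rr [ 0.6549 -0.1678  0.012 ]
edge [0.6894 0.1693 0.012 ]
b0 [0.5463 0.074  0.134 ]
b3 [0.6058 0.067  0.143 ]
weight [0.4613 0.074  0.134 ]
```

View pics/scenez.png

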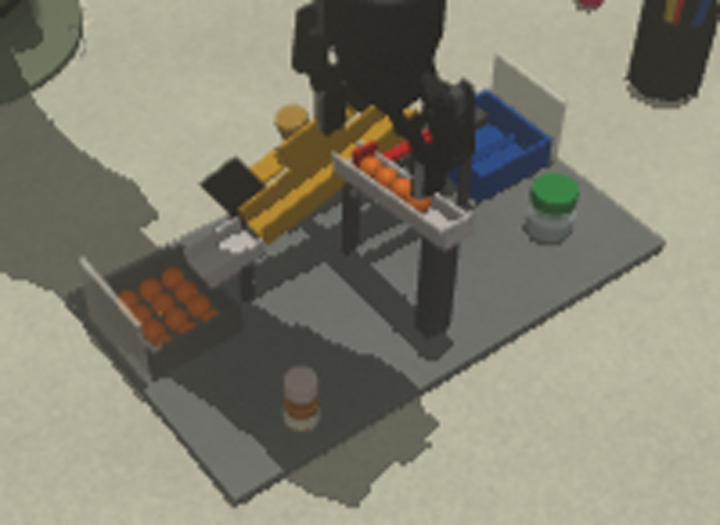

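View pics/sidez.png

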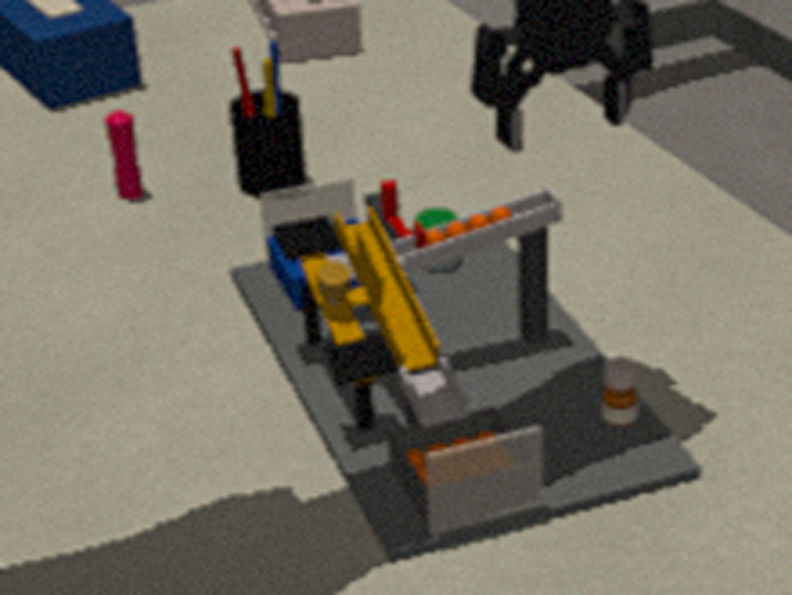

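>>> jog_arm(
  increments=[
    {"x":-4,"y":-2,"z":-2,"wz":2,"claw":0},
    {"x":-8,"y":-5,"z":-4,"wz":5.8,"claw":0},
    {"x":-12,"y":-7,"z":-5,"wz":5.8,"claw":0},
    {"x":-12,"y":-7,"z":-5,"wz":5.8,"claw":0},
    {"x":-12,"y":-7,"z":-5,"wz":5.8,"claw":0},
    {"x":-12,"y":-7,"z":-5,"wz":5.8,"claw":0},
  ],
)

```text
schema error: expected keys wx, wy, wz, x, y, z, claw
```

```bash
python3 - <<'E'
from h import *
f=grab('wrist','w2.png'); import pickle; pickle.dump(f,open('w2.pkl','wb'))
o=bot.observe(); print(o['clock'],o['position'],o['tool_rot'],o['force'],o['grip_width'])
E
```

```text
0.35 [ 6.24913256e-01 -5.27178739e-05  2.31165156e-01] [ 3.14153579e+00  2.91064160e-04 -3.08675832e-05] [0.19859394 0.15872693 0.0240982 ] 0.08506650458083018
```

View pics/w2.png

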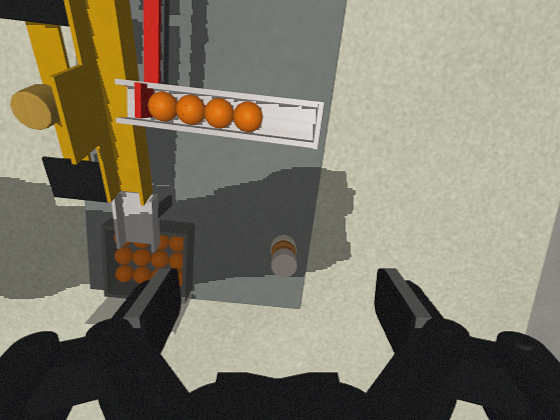

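All keys are required in each row, so that call was refused and the arm didn't move.

>>> jog_arm(
  increments=[
    {"x":-4,"y":-2,"z":-2,"wx":0,"wy":0,"wz":2,"claw":0},
    {"x":-8,"y":-5,"z":-4,"wx":0,"wy":0,"wz":5.8,"claw":0},
    {"x":-12,"y":-7,"z":-5,"wx":0,"wy":0,"wz":5.8,"claw":0},
    {"x":-12,"y":-7,"z":-5,"wx":0,"wy":0,"wz":5.8,"claw":0},
    {"x":-12,"y":-7,"z":-5,"wx":0,"wy":0,"wz":5.8,"claw":0},
    {"x":-12,"y":-7,"z":-5,"wx":0,"wy":0,"wz":5.8,"claw":0},
  ],
)

```text
clock: 1.1
position: [0.5054, 0.0694, 0.2808]
tool_rot: [3.141, 0.001, -0.102]
force: [-0.3, -0.5, -0.8]
grip_width: -0.0002
```

```bash
python3 - <<'E'
from h import *
f=grab('wrist','w3.png'); import pickle; pickle.dump(f,open('w3.pkl','wb'))
o=bot.observe(); print(o['clock'],o['position'],o['tool_rot'],o['force'],o['grip_width'])
E
```

```text
1.15 [0.50536859 0.06947688 0.28072474] [ 3.14122692e+00  8.93686018e-04 -1.02198689e-01] [-0.18052982 -0.42178552  0.62321148] 0.00023277451505969101
```

View pics/w3.png

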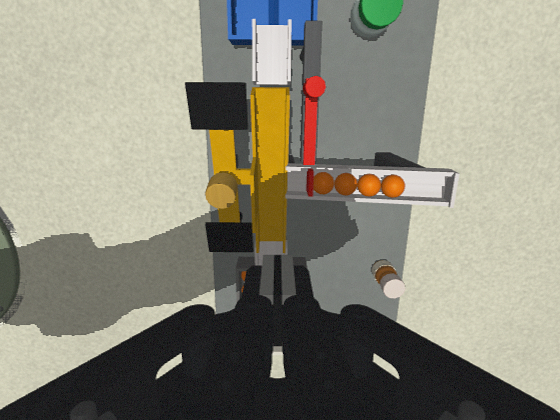

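The view now shows the red knob top at (316,87), the left pad centred at (216,106), the weight at (222,188) and balls along row ~185. The plate edges run at columns ~202→215 and ~438→398.

```bash
python3 - <<'E'
from h import *; import pickle
f=pickle.load(open('w3.pkl','rb'));a=f['pixels'].astype(int)
r=(a[...,0]>180)&(a[...,1]<60)&(a[...,2]<60); r[100:]=0
v,u=np.nonzero(r); print('red',len(u),u.mean(),v.mean(),u.min(),u.max(),v.min(),v.max())
ku,kv=u.mean(),v.mean()
d=(a.max(2)<45);d[:70]=0;d[140:]=0;d[:,:170]=0;d[:,260:]=0
n,l,st,c=cv2.connectedComponentsWithStats(d.astype(np.uint8)); i=1+st[1:,4].argmax(); print(st[i],c[i])
K=onz(f,ku,kv,.152); P=onz(f,*c[i],.126)
B=[onz(f,323,184,.133),onz(f,393,186,.143)]
print('knob',K,'pad',P,'balls',B)
e=[onz(f,438,0,.012),onz(f,401,290,.012)]; l2=[onz(f,201,0,.012),onz(f,210,130,.012)]
print(e,l2)
yaw=-.102
M=np.array([[np.cos(yaw),-np.sin(yaw)],[np.sin(yaw),np.cos(yaw)]])
for n,X,s in [('k',K,(-.015,.077)),('p',P,(-.095,.063))]: print(n,'origin',X[:2]-M@s)
d=e[0]-e[1];print('yaw',-np.arctan2(d[0],d[1]))
d=l2[0]-l2[1];print('yaw',-np.arctan2(d[0],d[1]))
d=B[1]-B[0];print('yaw',np.arctan2(d[1],d[0]))
t=np.array([.5054,.0695]);Tm=M.T
print('TCP in sorter',[(Tm@(t-(X[:2]-M@s))*1000).round(1) for X,s in [(K,(-.015,.077)),(P,(-.095,.063))]])
E
```

```text
red 320 314.8375 86.4 306 324 76 99
[ 186   82   62   48 2680] [217.15410448 105.34514925]
knob [0.54357115 0.1541846  0.152     ] pad [0.46278029 0.14844066 0.126     ] balls [array([0.54728904, 0.07262687, 0.133     ]), array([0.60593256, 0.06722579, 0.143     ])]
[array([0.69687803, 0.23308247, 0.012     ]), array([ 0.66009405, -0.11953229,  0.012     ])] [array([0.44269952, 0.25913624, 0.012     ]), array([0.43027739, 0.1228285 , 0.012     ])]
k origin [0.5506528  0.07605746]
p origin [0.55087166 0.07609489]
yaw -0.10394180736701555
yaw -0.09088188203028232
yaw -0.09184123311681916
TCP in sorter [array([-44.3, -11.1]), array([-44.6, -11.2])]
```

>>> jog_arm(
  increments=[
    {"x":-2.8,"y":-4,"z":2,"wx":0,"wy":0,"wz":0,"claw":0},
    {"x":-5.5,"y":-8.1,"z":6,"wx":0,"wy":0,"wz":0,"claw":0},
    {"x":-5.5,"y":-8.1,"z":11,"wx":0,"wy":0,"wz":0,"claw":0},
    {"x":-5.5,"y":-8.1,"z":13,"wx":0,"wy":0,"wz":0,"claw":0},
    {"x":-5.5,"y":-8.1,"z":13,"wx":0,"wy":0,"wz":0,"claw":0},
  ],
)

```text
clock: 1.78
position: [0.4583, 0.1551, 0.1494]
tool_rot: [3.14, 0.004, -0.103]
force: [0.3, 0.5, 1.5]
grip_width: -0.0001
```

```bash
python3 - <<'E'
from h import *
f=grab('wrist','w4.png')
f=grab('side','s4.png');c=f['pixels'][120:290,140:360]
cv2.imwrite('pics/s4z.png',cv2.resize(c[:,:,::-1],None,fx=3.6,fy=3.5,interpolation=cv2.INTER_CUBIC))
E
```

```text
(no output)
```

View pics/w4.png

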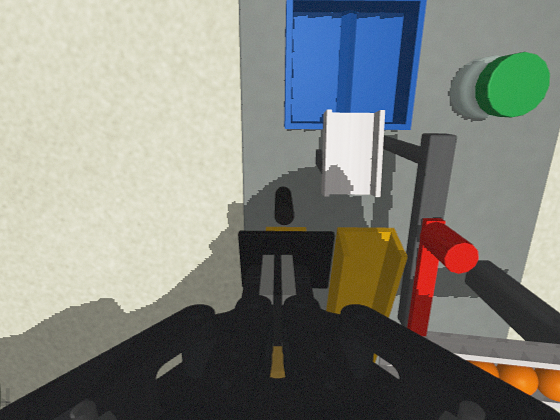

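View pics/s4z.png

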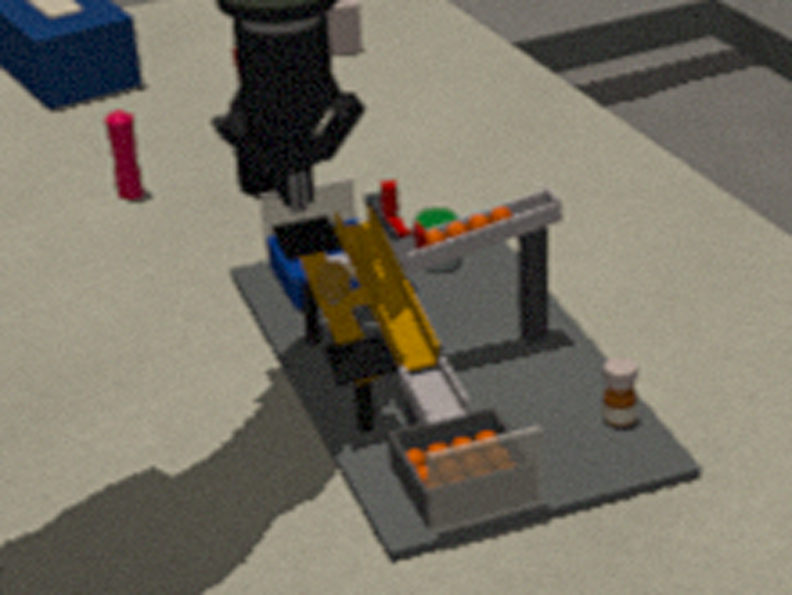

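The closed fingertip at (278,270) is centred over the left pad, which spans columns 240–333. It clears the trough wall at ~335. Pressing next.

>>> jog_arm(
  increments=[
    {"x":0,"y":0,"z":1.5,"wx":0,"wy":0,"wz":0,"claw":0},
    {"x":0,"y":0,"z":2.5,"wx":0,"wy":0,"wz":0,"claw":0},
    {"x":0,"y":0,"z":3.5,"wx":0,"wy":0,"wz":0,"claw":0},
    {"x":0,"y":0,"z":4.5,"wx":0,"wy":0,"wz":0,"claw":0},
    {"x":0,"y":0,"z":5.4,"wx":0,"wy":0,"wz":0,"claw":0},
    {"x":0,"y":0,"z":5.4,"wx":0,"wy":0,"wz":0,"claw":0},
    {"x":0,"y":0,"z":5.4,"wx":0,"wy":0,"wz":0,"claw":0},
  ],
)

```text
clock: 2.75
position: [0.4594, 0.1556, 0.0974]
tool_rot: [3.141, 0.0, -0.103]
force: [-0.9, 0.1, 0.1]
grip_width: 0.0003
```

```bash
python3 - <<'E'
from h import *
f=grab('side','s5.png');c=f['pixels'][120:290,140:360]
cv2.imwrite('pics/s5z.png',cv2.resize(c[:,:,::-1],None,fx=3.6,fy=3.5,interpolation=cv2.INTER_CUBIC))
E
```

```text
(no output)
```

View pics/s5z.png

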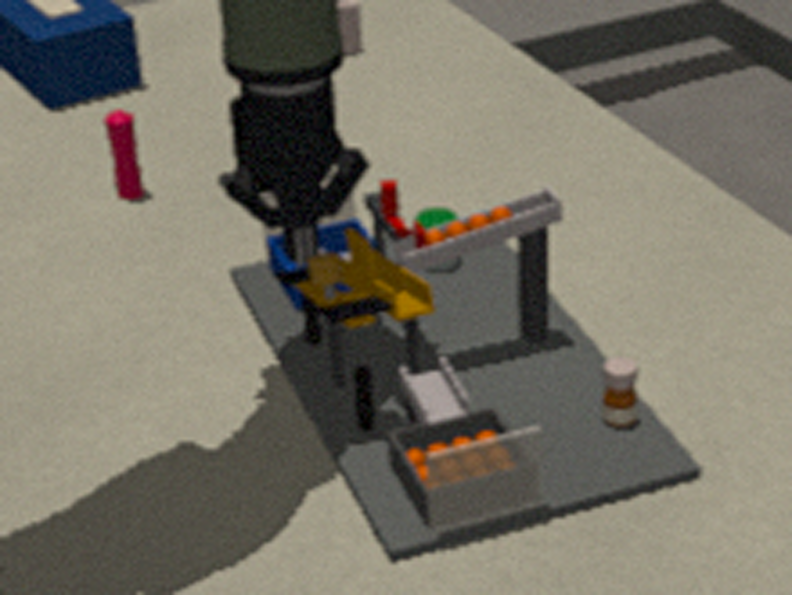

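The gate has rocked over: its right end is now up at about (400,300), and there is no force on the tool. I'll lift and move over the slot beside the knob.

>>> jog_arm(
  increments=[
    {"x":0,"y":0,"z":-5,"wx":0,"wy":0,"wz":0,"claw":0},
    {"x":0,"y":0,"z":-10,"wx":0,"wy":0,"wz":0,"claw":0},
    {"x":3,"y":1,"z":-11,"wx":0,"wy":0,"wz":0,"claw":0},
    {"x":8.4,"y":2.8,"z":-11,"wx":0,"wy":0,"wz":0,"claw":0},
    {"x":8.4,"y":2.8,"z":-11,"wx":0,"wy":0,"wz":0,"claw":0},
    {"x":8.4,"y":2.8,"z":-11,"wx":0,"wy":0,"wz":0,"claw":0},
  ],
)

```text
clock: 3.55
position: [0.5397, 0.1192, 0.2074]
tool_rot: [-3.142, 0.001, -0.103]
force: [-0.1, -0.1, -0.9]
grip_width: 0.0001
```

```bash
cat >> h.py <<'E'
def sort():
    o=bot.observe(); yaw=-.1; M=np.array([[np.cos(yaw),-np.sin(yaw)],[np.sin(yaw),np.cos(yaw)]])
    print(o['clock'],'sorter',((o['position'][:2]-[.5508,.0761])@M*1000).round(1),'z',o['position'][2].round(4),o['tool_rot'].round(3),o['force'].round(2))
E
python3 - <<'E'
from h import *
f=grab('wrist','w6.png')
f=grab('side','s6.png');c=f['pixels'][120:290,140:360]
cv2.imwrite('pics/s6z.png',cv2.resize(c[:,:,::-1],None,fx=3.6,fy=3.5,interpolation=cv2.INTER_CUBIC))
sort()
E
```

```text
3.65 sorter [-15.6  42.2] z 0.2076 [-3.141e+00  1.000e-03 -1.020e-01] [-0.45 -0.27 -0.43]
```

View pics/w6.png

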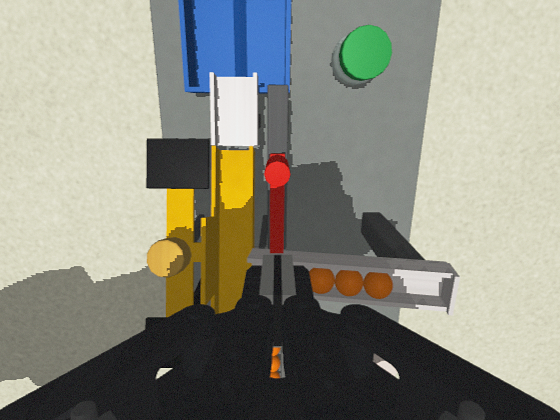

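View pics/s6z.png

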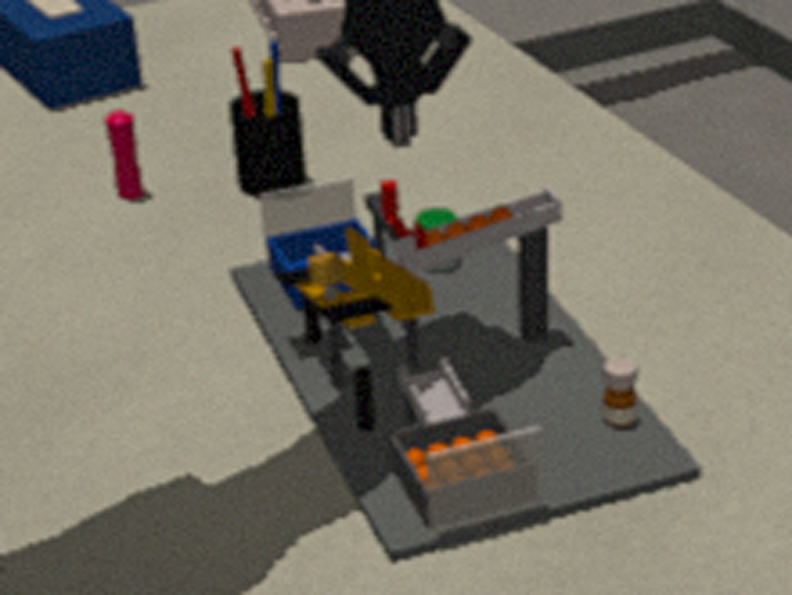

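The gate stays over to the left: its left pad is down at (178,163) and the trough meets the left chute. The fingertip is in line with the knob (column 277). Descending into the slot.

>>> jog_arm(
  increments=[
    {"x":0,"y":0,"z":3,"wx":0,"wy":0,"wz":0,"claw":0},
    {"x":0,"y":0,"z":5,"wx":0,"wy":0,"wz":0,"claw":0},
    {"x":0,"y":0,"z":6.5,"wx":0,"wy":0,"wz":0,"claw":0},
    {"x":0,"y":0,"z":7.5,"wx":0,"wy":0,"wz":0,"claw":0},
    {"x":0,"y":0,"z":7.5,"wx":0,"wy":0,"wz":0,"claw":0},
  ],
)

```text
clock: 4.28
position: [0.5392, 0.1197, 0.1323]
tool_rot: [3.141, 0.001, -0.102]
force: [0.3, 0.1, -0.3]
grip_width: -0.0002
```

```bash
python3 - <<'E'
from h import *
f=grab('wrist','w7.png')
sort()
E
```

```text
4.325 sorter [-15.6  42.4] z 0.1328 [-3.141  0.    -0.102] [ 0.15 -0.37 -0.11]
```

View pics/w7.png

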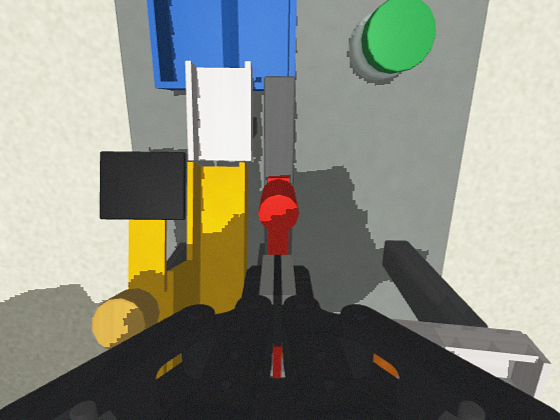

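The tip is in the slot in front of the knob (knob at (278,210)), with no contact. Pushing left next.

>>> jog_arm(
  increments=[
    {"x":0,"y":-1,"z":0,"wx":0,"wy":0,"wz":0,"claw":0},
    {"x":0,"y":-2,"z":0,"wx":0,"wy":0,"wz":0,"claw":0},
    {"x":0,"y":-3,"z":0,"wx":0,"wy":0,"wz":0,"claw":0},
    {"x":0,"y":-4,"z":0,"wx":0,"wy":0,"wz":0,"claw":0},
    {"x":0,"y":-5,"z":0,"wx":0,"wy":0,"wz":0,"claw":0},
    {"x":0,"y":-5.6,"z":0,"wx":0,"wy":0,"wz":0,"claw":0},
    {"x":0,"y":-5.7,"z":0,"wx":0,"wy":0,"wz":0,"claw":0},
    {"x":0,"y":-5.7,"z":0,"wx":0,"wy":0,"wz":0,"claw":0},
  ],
)

```text
clock: 5.32
position: [0.545, 0.1739, 0.1326]
tool_rot: [3.138, 0.002, -0.104]
force: [-2.6, -16.6, 8.3]
grip_width: -0.0004
```

```bash
python3 - <<'E'
from h import *
f=grab('wrist','w8.png')
f=grab('side','s8.png');c=f['pixels'][120:290,140:360]
cv2.imwrite('pics/s8z.png',cv2.resize(c[:,:,::-1],None,fx=3.6,fy=3.5,interpolation=cv2.INTER_CUBIC))
sort()
E
```

```text
5.425 sorter [-15.5  96.7] z 0.1327 [ 3.138e+00  2.000e-03 -1.040e-01] [ -3.02 -15.52   6.23]
```

View pics/w8.png

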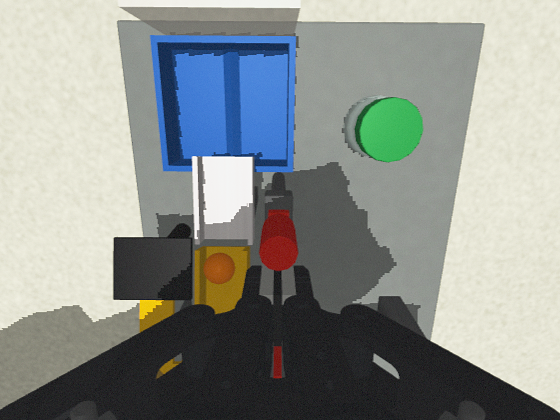

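View pics/s8z.png

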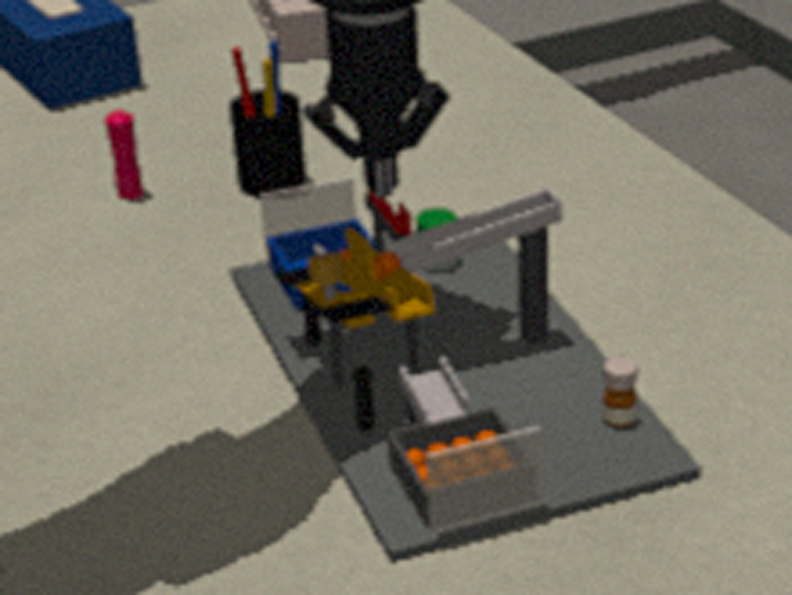

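The slide is against its end stop with 16 N of resistance, and the balls are running: one is on the gate's left half at (220,267). I'll back off, then lift clear.

>>> jog_arm(
  increments=[
    {"x":0,"y":0.8,"z":0,"wx":0,"wy":0,"wz":0,"claw":0},
    {"x":0,"y":1,"z":0,"wx":0,"wy":0,"wz":0,"claw":0},
    {"x":0,"y":1,"z":-3,"wx":0,"wy":0,"wz":0,"claw":0},
    {"x":0,"y":1,"z":-7,"wx":0,"wy":0,"wz":0,"claw":0},
    {"x":0,"y":2,"z":-12,"wx":0,"wy":0,"wz":0,"claw":0},
    {"x":0,"y":5,"z":-14,"wx":0,"wy":0,"wz":0,"claw":0},
    {"x":0,"y":8,"z":-15,"wx":0,"wy":0,"wz":0,"claw":0},
    {"x":0,"y":8,"z":-15,"wx":0,"wy":0,"wz":0,"claw":0},
    {"x":0,"y":8,"z":-15,"wx":0,"wy":0,"wz":0,"claw":0},
    {"x":0,"y":8,"z":-15,"wx":0,"wy":0,"wz":0,"claw":0},
  ],
)

```text
clock: 6.68
position: [0.5368, 0.0958, 0.2825]
tool_rot: [3.138, 0.002, -0.102]
force: [-0.0, -0.4, -0.5]
grip_width: 0.0003
```

>>> jog_arm(
  increments=[
    {"x":0,"y":0,"z":0,"wx":0,"wy":0,"wz":0,"claw":0},
    {"x":0,"y":0,"z":0,"wx":0,"wy":0,"wz":0,"claw":0},
    {"x":0,"y":0,"z":0,"wx":0,"wy":0,"wz":0,"claw":0},
    {"x":0,"y":0,"z":0,"wx":0,"wy":0,"wz":0,"claw":0},
    {"x":0,"y":0,"z":0,"wx":0,"wy":0,"wz":0,"claw":0},
    {"x":0,"y":0,"z":0,"wx":0,"wy":0,"wz":0,"claw":0},
    {"x":0,"y":0,"z":0,"wx":0,"wy":0,"wz":0,"claw":0},
    {"x":0,"y":0,"z":0,"wx":0,"wy":0,"wz":0,"claw":0},
  ],
)

```text
clock: 7.68
position: [0.5368, 0.0957, 0.2825]
tool_rot: [3.138, 0.002, -0.102]
force: [-0.0, 0.0, -0.0]
grip_width: -0.0
```

```bash
python3 - <<'E'
from h import *
f=grab('wrist','w9.png');a=f['pixels'].astype(int)
r=(a[...,0]>150)&(a[...,1]<60)&(a[...,2]<60); r[250:]=0
v,u=np.nonzero(r);print('red',len(u),u.min(),u.max(),v.min(),v.max())
f=grab('side','s9.png');c=f['pixels'][120:290,140:360]
cv2.imwrite('pics/s9z.png',cv2.resize(c[:,:,::-1],None,fx=3.6,fy=3.5,interpolation=cv2.INTER_CUBIC))
sort()
E
```

```text
red 1135 269 288 64 178
7.775 sorter [-15.9  18.2] z 0.2825 [ 3.138e+00  2.000e-03 -1.020e-01] [-0.93 -0.59  0.66]
```

View pics/w9.png

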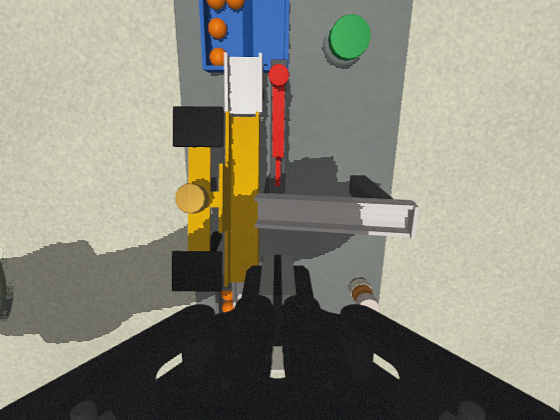

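View pics/s9z.png

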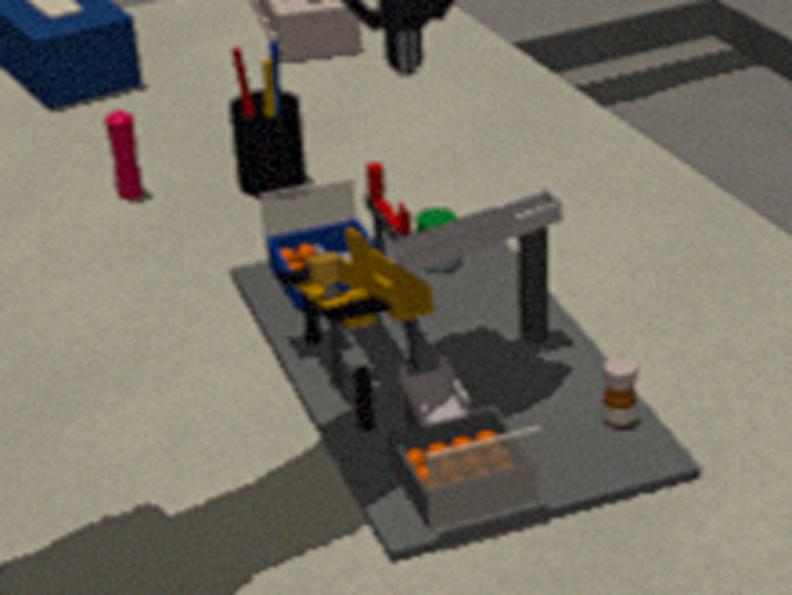

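All four balls are in the blue tray, at (216,5), (236,3), (217,28) and (218,57), and the lane is empty. One check of the knob travel, then I'll hand in.

```bash
python3 - <<'E'
from h import *
f=grab('wrist','w10.png')
yaw=-.1; M=np.array([[np.cos(yaw),-np.sin(yaw)],[np.sin(yaw),np.cos(yaw)]])
a=f['pixels'].astype(int)
r=(a[...,0]>180)&(a[...,1]<60)&(a[...,2]<60); r[86:]=0
v,u=np.nonzero(r); print((v.min()+v.max())/2, v.min(),v.max(),u.mean())
print('knob sorter mm',(onz(f,u.mean(),75,.152)[:2]-[.5508,.0761])@M*1000)
E
```

```text
74.5 64 85 278.40752351097177
knob sorter mm [-14.33927544 114.173015  ]
```

```bash
python3 - <<'E'
from h import *; import pickle
yaw=-.1; M=np.array([[np.cos(yaw),-np.sin(yaw)],[np.sin(yaw),np.cos(yaw)]])
out=[]
for f,box in [(pickle.load(open('w3.pkl','rb')),(70,105,295,335)),(grab('wrist','w11.png'),(55,95,260,300))]:
    a=f['pixels'][box[0]:box[1],box[2]:box[3]]
    big=cv2.resize(a[:,:,::-1],None,fx=10,fy=10,interpolation=cv2.INTER_NEAREST); out.append(big)
    r=((a[...,0]>150)&(a[...,1]<70)).astype(int)
    for i,row in enumerate(r): print(i+box[0],row.sum(),a[i,:,0].max(),end=' | ')
    print()
    b=bot
cv2.imwrite('pics/k.png',np.hstack([out[0],cv2.resize(out[1],(400,350))]))
E
```

```text
70 0 131 | 71 0 133 | 72 0 130 | 73 0 131 | 74 0 129 | 75 0 129 | 76 6 226 | 77 11 226 | 78 16 226 | 79 17 225 | 80 18 224 | 81 18 227 | 82 19 226 | 83 19 225 | 84 19 227 | 85 20 226 | 86 20 227 | 87 20 226 | 88 19 224 | 89 18 226 | 90 19 225 | 91 18 228 | 92 17 224 | 93 15 224 | 94 13 225 | 95 11 226 | 96 7 222 | 97 0 135 | 98 4 231 | 99 4 228 | 100 6 228 | 101 5 227 | 102 13 227 | 103 12 228 | 104 12 228 | 
55 0 230 | 56 0 229 | 57 0 228 | 58 0 228 | 59 0 228 | 60 0 228 | 61 0 227 | 62 0 228 | 63 0 228 | 64 5 228 | 65 11 228 | 66 13 229 | 67 14 230 | 68 16 228 | 69 18 230 | 70 18 227 | 71 19 228 | 72 20 229 | 73 20 227 | 74 20 228 | 75 20 230 | 76 20 228 | 77 19 227 | 78 19 228 | 79 18 231 | 80 18 230 | 81 16 229 | 82 14 231 | 83 12 229 | 84 9 229 | 85 1 232 | 86 0 231 | 87 2 231 | 88 2 230 | 89 5 230 | 90 5 231 | 91 11 231 | 92 12 231 | 93 11 231 | 94 11 230 |
```

View pics/k.png

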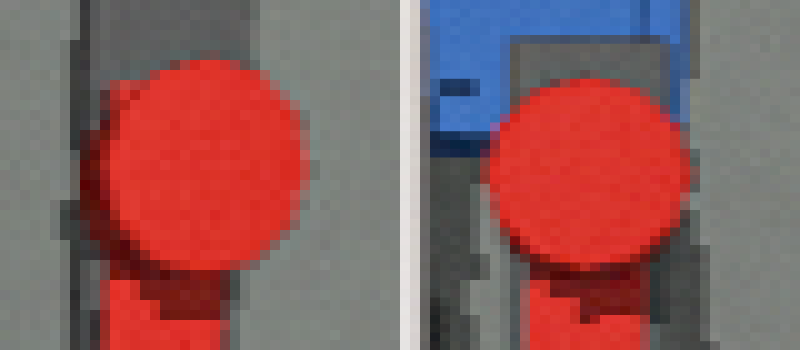

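By the camera the travel is about 38 mm against 40 mm nominal. The first push met a firm stop, but there is plenty of time, so I'll nudge the knob again to confirm it's at its end.

>>> jog_arm(
  increments=[
    {"x":0.1,"y":-3,"z":0,"wx":0,"wy":0,"wz":0,"claw":0},
    {"x":0.1,"y":-5.7,"z":0,"wx":0,"wy":0,"wz":0,"claw":0},
    {"x":0.1,"y":-5.7,"z":2,"wx":0,"wy":0,"wz":0,"claw":0},
    {"x":0.1,"y":-5.7,"z":6,"wx":0,"wy":0,"wz":0,"claw":0},
    {"x":0.1,"y":-5.7,"z":10,"wx":0,"wy":0,"wz":0,"claw":0},
    {"x":0.1,"y":-5.7,"z":13,"wx":0,"wy":0,"wz":0,"claw":0},
    {"x":0.1,"y":-5.7,"z":14.7,"wx":0,"wy":0,"wz":0,"claw":0},
    {"x":0.1,"y":-5.7,"z":14.7,"wx":0,"wy":0,"wz":0,"claw":0},
  ],
)

```text
clock: 8.88
position: [0.543, 0.1518, 0.1348]
tool_rot: [3.138, 0.003, -0.102]
force: [0.2, 0.2, 0.2]
grip_width: -0.0002
```

```bash
python3 - <<'E'
from h import *
sort()
E
```

```text
8.875 sorter [-15.3  74.6] z 0.1348 [ 3.138e+00  3.000e-03 -1.020e-01] [0.16 0.16 0.25]
```

>>> jog_arm(
  increments=[
    {"x":0,"y":-0.8,"z":0,"wx":0,"wy":0,"wz":0,"claw":0},
    {"x":0,"y":-1.5,"z":0,"wx":0,"wy":0,"wz":0,"claw":0},
    {"x":0,"y":-2.0,"z":0,"wx":0,"wy":0,"wz":0,"claw":0},
    {"x":0,"y":-2.2,"z":0,"wx":0,"wy":0,"wz":0,"claw":0},
    {"x":0,"y":-2.4,"z":0,"wx":0,"wy":0,"wz":0,"claw":0},
    {"x":0,"y":-2.6,"z":0,"wx":0,"wy":0,"wz":0,"claw":0},
    {"x":0,"y":-2.6,"z":0,"wx":0,"wy":0,"wz":0,"claw":0},
  ],
)

```text
clock: 9.75
position: [0.5454, 0.1739, 0.1348]
tool_rot: [3.133, 0.005, -0.105]
force: [-5.0, -20.8, 13.1]
grip_width: 0.0
```

```bash
python3 - <<'E'
from h import *
sort()
E
```

```text
9.75 sorter [-15.1  96.8] z 0.1348 [ 3.133  0.005 -0.105] [ -5.   -20.78  13.06]
```

The TCP stalled at the same place (96.8 against 96.7 mm) under more force, so that is the hard end stop. Backing off and retreating.

>>> jog_arm(
  increments=[
    {"x":0,"y":0.8,"z":0,"wx":0,"wy":0,"wz":0,"claw":0},
    {"x":0,"y":1,"z":0,"wx":0,"wy":0,"wz":0,"claw":0},
    {"x":0,"y":1,"z":-3,"wx":0,"wy":0,"wz":0,"claw":0},
    {"x":0,"y":1,"z":-7,"wx":0,"wy":0,"wz":0,"claw":0},
    {"x":0,"y":2,"z":-12,"wx":0,"wy":0,"wz":0,"claw":0},
    {"x":0,"y":5,"z":-14,"wx":0,"wy":0,"wz":0,"claw":0},
    {"x":0,"y":8,"z":-17,"wx":0,"wy":0,"wz":0,"claw":0},
    {"x":0,"y":8,"z":-17,"wx":0,"wy":0,"wz":0,"claw":0},
    {"x":0,"y":8,"z":-17,"wx":0,"wy":0,"wz":0,"claw":0},
    {"x":0,"y":8,"z":-17,"wx":0,"wy":0,"wz":0,"claw":0},
  ],
)

```text
clock: 11.0
position: [0.5377, 0.0966, 0.3047]
tool_rot: [3.133, 0.006, -0.104]
force: [-0.9, 0.6, 0.3]
grip_width: 0.0001
```

```bash
python3 - <<'E'
from h import *
a=grab('wrist','w12.png')['pixels']; f=grab('scene','c12.png')['pixels'][140:290,200:400]
cv2.imwrite('pics/f12.png',np.hstack([cv2.resize(a[:,:,::-1],(400,300)),cv2.resize(f[:,:,::-1],(400,300))]))
sort()
E
```

```text
11.1 sorter [-15.1  18.9] z 0.3048 [ 3.133  0.006 -0.104] [0.27 0.07 0.19]
```

View pics/f12.png

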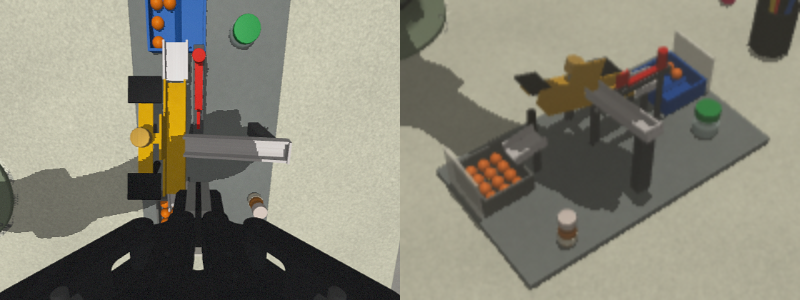

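The gate is still over to the left, the slide is open, four balls are in the blue tray at the upper left of the wrist view, and the vial, jar and both trays are in place.

```bash
python3 -c "
from workcell import bot
print(bot.job_done())"
```

```text
the job is handed in; nothing more can be done
None
```

The job is done and handed in at about 11 s on the robot's clock: all four orange balls ran down into the blue tray.

- **Gate:** I pressed the left pad with the closed fingertips until the gate fell over its pivot. I checked in the camera images that it stayed over before touching the slide.
- **Slide:** I pushed the red knob to its left end. A second, harder push (about 21 N against 16 N) stalled at the same place within 0.1 mm, so I take that as the hard stop.
- **Last checks:** the lane was empty and the gate still rested to the left. Both trays, the vial and the jar looked undisturbed, and the robot was clear of everything with no force on the tool.
- **Disagreement:** the camera gave about 38 mm of slide travel, and the arm's position gave about 39 mm, against the nominal 40 mm. The camera calibration is only good to about 2 mm.

One early move call was refused for missing keys, so the arm did not move on it.

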